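# Hold a spring clip open around the edge of a divider card

### The arm

A 7-joint arm with a two-finger parallel gripper is mounted at the origin on the work surface. World frame = base frame: x ahead of the robot, y to its left, z up, the work surface at z = 0. Lengths are in m, angles in rad, forces in N, time in s.
With the tool pointing down it reaches from about 0.425 to 0.925 m from the base axis. Payload 6.8 kg.
Tool frame: the origin (TCP) lies between the finger pads; the fingertips stand manip.tcp_to_tips ahead of it and the grasp point (between the pads) lies 3 mm ahead of it (manip.tcp_to_tips is the distance from the TCP to the fingertips, in m); z points along the fingers, y is the line along which they close (so a half turn about z gives the same grasp; the last joint's range is limited). The gripper opens to 85 mm and grips with 20 to 120 N. Pads are 22 mm wide; open, the fingers measure 114 mm over their backs; the gripper's body (76 mm by 85 mm) begins 54 mm behind the grasp point. The pads swing forward as they close: fully open they stand 13 mm farther back than shut.
Start: joints at [1.038, 0.477, 0.022, 1.555, -0.011, 1.109, -0.083], TCP at [0.278, -0.615, 0.221] pointing down, gripper open.
Joint ranges: [-2.96, 2.96], [-0.34, 2.1], [-1.41, 1.46], [0.24, 2.44], [-1.37, 4.51], [0.17, 1.92], [-2.96, 2.96]. Speed limits (rad/s): [2.39, 2.39, 3.14, 3.14, 3.14, 3.14, 3.14].

### API

Orientations are given as a 3x3 rotation matrix whose columns are the frame's x, y, z axes.
In Python, from cell import manip, vision gives the robot as it stands.
- The arm moves only by the tool drive_tool, never from a script. Its argument "rows" is text: rows parted by semicolons, each of 5 numbers parted by spaces: the opening, from 0 (shut) to 1 (fully open), then the shift along the world's x, y, z in cm, then the turn about the world's z in rad. A call has 1 to 12 rows; each row is the pose to reach, as a shift and turn from the pose commanded when the call began; what a row does not reach only later rows make up. A row lasts 1/10 s, in which the tool goes at most 50 mm and 8.59 degrees, less where a joint would pass 70% of its speed; a pose out of reach is approached as far as the arm can. A call with a gripper value outside its range is refused whole. The fingers move at their own pace and stop on an object; the grip force is fixed at half the most. Time passes only in rows, so rows that repeat a pose let the fingers close. It gives the time, the measured TCP pose, the force, the opening and the grip force at its end, in the units of the state.
- manip.sense(): the state, without advancing time (a new reading comes with each control period).
- vision.get_image(name): name is "scene" or "top" or "wrist"; returns the picture (384x512x3 uint8, red, green, blue); there is no depth.
- vision.camera_params(name): a dict with "K" (3x3 intrinsics, pixels), "dist_coeffs" ([k1, k2, p1, p2, k3] as OpenCV has them; the pictures are not rectified), "extrinsics" (4x4, takes a point from world to camera coordinates); the wrist camera has in their place "hand_eye" (4x4, takes a point from camera to tool coordinates, whose origin is the TCP and whose axes are the flange's). Camera axes: x right, y down, z forward; pixel columns grow to the right and rows downward; lengths in m; the calibration is good to about 2 mm. A picture is of the moment at which its call begins: read the wrist's pose just before it. camera_params takes no time and is no camera call.
- manip.sign_off(): hands the job in; it is judged then, once.
The state is a dict: "time": time; "qpos": joint angles; "qd": joint speeds; "effort": joint torques, N m; "tcp_pos": TCP position; "tool_rot": TCP orientation; "wrist_force": force on the tool from outside, world axes, zero at the start; "ft_torque": the same for the moment, N m; "opening": opening from 0.0 (shut) to 1.0 (fully open); "finger_force": force on a finger pad.
Only numpy, scipy, OpenCV 4.12 (cv2) and the standard library are available. Lean on these libraries where they do the work, as an engineer would, in place of code of your own. Each camera call takes 0.05 s, during which the arm holds its last target. There are 200 camera calls.

### The job

Lift the tabbed divider card out of the desk sorter and stand it in the raised card holder, centred and fully down in its channel, and let go of it. Then pick up the spring clip that lies on the bench by its handles, squeeze it wide open and bring its jaws around one of the card's two upright side edges, about half-way up, so that a colleague can slip a packing slip in between. Finish holding the clip there in the air, gaping, a jaw on either side of the card and neither pressing on it; leave the tape roll and the two boxes where they are.

Things in the scene. Friction and masses are not known exactly. Their poses are not given: they have to be found in the camera images.
- card_center (a point): centre of the loose divider card: stiff brown cardboard 120 mm wide, 130 high, 8 thick, with a tab 60 wide and 25 high mid-way on its top edge (155 high in all), white panel on each face, 40 g. Starts upright in the sorter's middle slot. This point is half-way up: 77.5 mm above the foot, 77.5 below the tab's top. x: square to the face; y: along the width; z: up to the tab. Grip across the tab
- card_edge_a (a point): point on the card's +y upright side edge, 60 mm from the card's centre and level with it (77.5 mm above the card's foot); axes as the card's
- card_edge_b (a point): point on the card's -y upright side edge, 60 mm from the card's centre and level with it (77.5 mm above the card's foot); axes as the card's
- holder_floor (a point): middle of the channel floor of the fixed grey steel card holder, 60 mm above the bench. Base plate 100 x 120 mm, upright web, on it a channel open above and at its ends, 80 mm long (y), 10.5 mm wide inside (x). Walls 30 mm high, then outward-flared guide lips up to 43 mm above the floor, about 25 mm apart at the top. A centred card overhangs each end by 20 mm. z is up
- sorter: fixed low dark steel desk sorter, base 124 (x) by 110 mm (y), 5 mm thick; origin at the centre of its underside. Three slots 12 mm wide run along y, 42 mm apart, between plates that rise 50 mm above the bench. The tabbed card stands on the base in the middle slot; low cards without tabs, their tops 77 mm above the bench, are fixed in the outer slots
- clip_grip (a point): grip point of the loose steel spring clip (hand spring clamp, black dipped handles, 120 mm long, 30 thick, 115 g) lying on its side, pivot axis upright: midway between the handles, half-way up its thickness, 42 mm behind the pivot. x: from handles to jaws; y: from handle to handle; z: pivot axis. Shut, the handles reach 18 mm behind and 33 ahead of it. This frame stays midway between the levers
- clip_tips (a point): middle of the clip's mouth, between the ends of its two jaws, 102 mm ahead of the grip point along x, half-way up the thickness; axes as the grip point's. Shut, the jaw pads meet here. Fully open they stand about 33 mm apart here; half-way back to the pivot (60 mm behind) the jaws are about 27 mm apart
- clip_lever (a joint): opening of the clip, angle turned by each lever: 0 shut, 0.28 rad fully open (stop). Squeezing the handles along y opens both jaws alike: about 5 N to start, 11 N to open fully; let go, it springs shut. Handles shut: splayed to the rear by 0.28 rad each, 57 mm wide overall at the grip point, 68 mm at the rear ends; fully open: parallel, 32 mm wide
- tape_roll: bystander: roll of brown packing tape lying flat, 100 mm across, 76 mm hole, 48 mm high; origin at the centre of its underside
- carton: bystander: small taped cardboard carton 85 x 130 x 60 mm high; origin at the centre of its underside
- white_box: bystander: flat white lidded box 70 x 100 x 26 mm high; origin at the centre of its underside
There are look-alikes about, which are no part of the job. Leave any blue or purple look-alike of the part that bears clip_grip alone.

How it is judged:
By the outcome, as a careful person would: the job done as asked, in the order asked, and still so for the second after the job is handed in, while the arm keeps its last pose, push and grip.
It also fails if it takes over 58 s, if anything falls off the work surface, if the arm or the gripper's body presses on something with over 40 N, if the wrist force passes 120 N, or if a joint passes its speed limit or range.

## Working session

There is one attempt and no reset: what is moved stays moved. The work goes in short steps, Python scripts to look and compute and a tool call to move; the robot and the scene stay as the last step left them, time stands still between calls to the robot, and variables do not carry over. Pictures are saved under pics/ and viewed, at most 10 in all, crops included, and the job is handed in when it is done.

Besides the shell and the picture viewer there is one more tool, called after "Call:" in YAML: its name, and indented under it one key for each argument. drive_tool: Moves the arm, as the interface text tells. Its arguments: {"type":"object","properties":{"rows":{"type":"string"}},"required":["rows"]}

```bash
mkdir -p pics; ls
cat > h.py <<'E'
import numpy as np, cv2
from cell import manip, vision
def cam(n, s=None):
    p=vision.camera_params(n); K=np.array(p["K"],float); d=np.array(p["dist_coeffs"],float)
    if n=="wrist":
        T=np.eye(4); T[:3,:3]=np.array(s["tool_rot"]).reshape(3,3); T[:3,3]=s["tcp_pos"]
        E=np.linalg.inv(T@np.array(p["hand_eye"]))
    else: E=np.array(p["extrinsics"])
    return K,d,E
def ray(c,uv):
    K,d,E=c; n=cv2.undistortPoints(np.array(uv,float).reshape(-1,1,2),K,d).reshape(-1,2)
    D=np.c_[n,np.ones(len(n))]@E[:3,:3]; o=-E[:3,:3].T@E[:3,3]; return o,D/np.linalg.norm(D,axis=1)[:,None]
def plane(c,uv,z):
    o,D=ray(c,uv); return o+D*((z-o[2])/D[:,2])[:,None]
def proj(c,P):
    K,d,E=c; return cv2.projectPoints(np.array(P,float).reshape(-1,3),cv2.Rodrigues(E[:3,:3])[0],E[:3,3],K,d)[0].reshape(-1,2)
def tri(c1,u1,c2,u2):
    o1,d1=ray(c1,u1);o2,d2=ray(c2,u2);d1=d1[0];d2=d2[0]
    t=np.linalg.lstsq(np.c_[d1,-d2],o2-o1,rcond=None)[0];a=o1+t[0]*d1;b=o2+t[1]*d2
    return (a+b)/2,np.linalg.norm(a-b)
def shot(n,f):
    s=manip.sense(); im=vision.get_image(n); cv2.imwrite(f"pics/{f}.png",im[:,:,::-1]); return s,im
E
python3 - <<'E'
from h import *
s,a=shot("scene","scene0");s,b=shot("top","top0")
for n in("scene","top"):
    K,d,E=cam(n);print(n,K[0,0],d,(-E[:3,:3].T@E[:3,3]).round(3),E[:3,:3].round(2).tolist())
print(manip.tcp_to_tips,np.round(vision.camera_params("wrist")["hand_eye"],3).tolist())
print({k:np.round(v,3).tolist() for k,v in s.items()})
cv2.imwrite("pics/top0b.png",cv2.resize(b[:,:,::-1],(800,600)));cv2.imwrite("pics/scene0b.png",cv2.resize(a[:,:,::-1],(800,600)))
E
```

```text
pics
scene 359.1041787605754 [0.02835844 0.         0.         0.         0.        ] [1.076 0.176 0.754] [[-0.3, 0.95, -0.01], [0.7, 0.22, -0.68], [-0.64, -0.21, -0.74]]
top 479.78111388628656 [-0.13951889  0.          0.          0.          0.        ] [ 0.42  -0.009  1.292] [[0.03, -1.0, 0.0], [-1.0, -0.03, -0.06], [0.06, -0.0, -1.0]]
0.022 [[-0.0, -0.957, -0.29, 0.075], [1.0, -0.0, -0.0, 0.001], [-0.0, -0.29, 0.957, -0.153], [0.0, 0.0, 0.0, 1.0]]
{'time': 0.05, 'qpos': [1.038, 0.478, 0.022, 1.556, -0.011, 1.109, -0.083], 'qd': [0.0, -0.002, -0.001, -0.002, -0.001, 0.001, 0.0], 'effort': [0.003, -59.83, 1.614, -28.225, 0.013, 0.005, 0.0], 'tcp_pos': [0.278, -0.614, 0.22], 'tool_rot': [[0.911, 0.412, -0.001], [0.412, -0.911, 0.002], [-0.0, -0.002, -1.0]], 'wrist_force': [0.562, -0.373, -1.063], 'ft_torque': [0.008, -0.031, -0.001], 'finger_force': 0.0, 'opening': 1.0}
```

View pics/top0b.png

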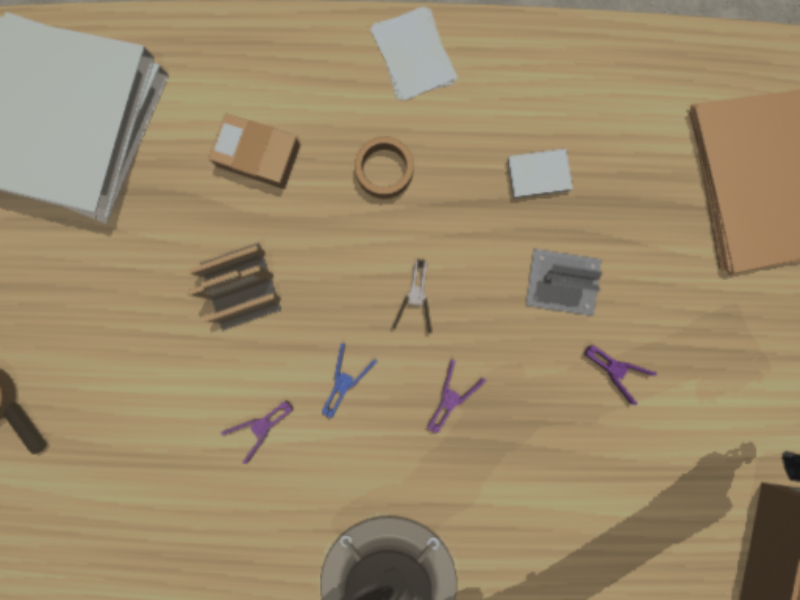

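View pics/scene0b.png

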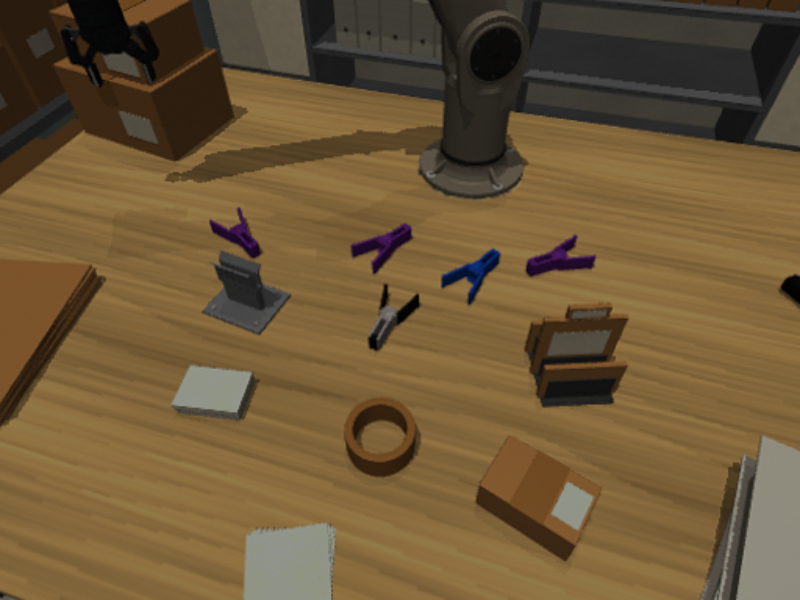

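The top view (800x600) shows the sorter with cards at (237,285), the grey holder at (563,282), the tape at (384,167), the carton at (255,150) and the white box at (540,174). The clip candidates are black/steel (417,295), blue (346,380), and purple (260,430), (455,397) and (620,372). The black-handled steel one at (417,295) matches the description; the coloured ones are the look-alikes. I'll confirm it in an enlarged crop.

Run:
```python
import cv2, numpy as np
t=cv2.imread("pics/top0.png");s=cv2.imread("pics/scene0.png")
def c(im,x,y,w,h): return cv2.resize(im[y:y+h,x:x+w],(w*4,h*4),interpolation=cv2.INTER_CUBIC) if 1 else 0
# top tiles 66x75 -> 264x300 each ; origin listed
top=[c(t,118,148,66,75),c(t,234,152,66,75),c(t,328,148,66,75)]
sc=[c(s,333,188,66,75),c(s,222,170,66,75),c(s,126,155,66,75)]
cv2.imwrite("pics/crops.png",np.vstack([np.hstack(top),np.hstack(sc)]))
```

```text
(no output)
```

View pics/crops.png

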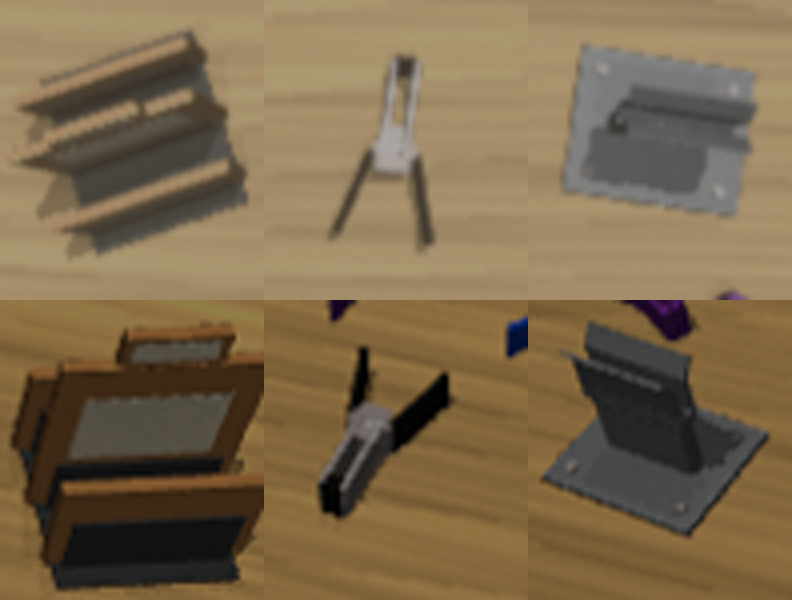

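The crops confirm that the black-handled steel clip is the target. In the top crop its jaw ends are at tile (140,58), its pivot at (128,145), and its handles point toward the robot.

Run:
```python
from h import *
T=cam("top");S=cam("scene")
f=lambda l,ox,oy:[(ox+x/4-.4,oy+y/4-.4) for x,y in l]
p=lambda n,a:print(n,a.round(4).tolist())
tabS=f([(120,30),(235,24),(133,43),(235,37)],333,188)
p("tab scene z.16",plane(S,tabS,.160))
c=plane(T,f([(22,107),(195,35),(60,228),(240,167)],118,148),.077);p("outer cards",c);p("sorter c",c.mean(0))
tipT=f([(140,58)],234,152);tipS=f([(335-264,500-300)],222,170)
p("clip tip",plane(T,tipT,.02))
hb=f([(335-264,235),(427-264,245),(128,145)],234,152);p("handle rear L,R,pivot",plane(T,hb,.02))
h=plane(T,f([(55,45),(229,72),(207,215),(35,188)],328,148),.006);p("holder base",h);p("c",h.mean(0))
```

```text
tab scene z.16 [[0.5133, 0.2386, 0.16], [0.4906, 0.2976, 0.16], [0.5207, 0.2463, 0.16], [0.5002, 0.2982, 0.16]]
outer cards [[0.5181, 0.3333, 0.077], [0.5671, 0.2227, 0.077], [0.4412, 0.3052, 0.077], [0.4833, 0.1905, 0.077]]
sorter c [0.5024, 0.263, 0.077]
clip tip [[0.5547, -0.0409, 0.02]]
handle rear L,R,pivot [[0.4357, 0.0019, 0.02], [0.4307, -0.0592, 0.02], [0.4964, -0.0344, 0.02]]
holder base [[0.5814, -0.238, 0.006], [0.5665, -0.3581, 0.006], [0.4688, -0.3437, 0.006], [0.4841, -0.2258, 0.006]]
c [0.5252, -0.2914, 0.006]
```

Call:
drive_tool:
  rows: "1 24.7 32.4 4 1.02;1 24.7 32.4 4 1.02;1 24.7 32.4 4 1.02;1 24.7 32.4 4 1.02;1 24.7 32.4 4 1.02;1 24.7 32.4 4 1.02;1 24.7 32.4 4 1.02;1 24.7 32.4 4 1.02;1 24.7 32.4 4 1.02;1 24.7 32.4 4 1.02;1 24.7 32.4 4 1.02;1 24.7 32.4 4 1.02"

```text
time: 1.3
tcp_pos: [0.5236, -0.2932, 0.2606]
tool_rot: [[0.129, 0.992, -0.001], [0.992, -0.129, -0.001], [-0.001, -0.001, -1.0]]
wrist_force: [0.3, -0.7, 0.1]
opening: 1.0
finger_force: 0.0
```

Run:
```python
from h import *
s,a=shot("wrist","wh")
np.save("wh.npy",[np.array(s["tool_rot"]),np.tile(s["tcp_pos"],(3,1))])
print(s["time"],np.round(s["tcp_pos"],4),np.round(s["tool_rot"],3).tolist(),np.array(vision.camera_params("wrist")["K"]).round(1).tolist())
```

```text
1.3 [ 0.5236 -0.2932  0.2606] [[0.129, 0.992, -0.001], [0.992, -0.129, -0.001], [-0.001, -0.001, -1.0]] [[306.1, 0.0, 254.7], [0.0, 306.1, 191.7], [0.0, 0.0, 1.0]]
```

Call:
drive_tool:
  rows: "1 -1.9 56 2 0.504;1 -1.9 56 2 0.504;1 -1.9 56 2 0.504;1 -1.9 56 2 0.504;1 -1.9 56 2 0.504;1 -1.9 56 2 0.504;1 -1.9 56 2 0.504;1 -1.9 56 2 0.504;1 -1.9 56 2 0.504;1 -1.9 56 2 0.504;1 -1.9 56 2 0.504;1 -1.9 56 2 0.504"

```text
time: 2.55
tcp_pos: [0.5047, 0.2746, 0.2816]
tool_rot: [[-0.375, 0.927, -0.0], [0.927, 0.375, 0.004], [0.004, 0.001, -1.0]]
wrist_force: [-0.4, 0.0, 0.4]
opening: 0.996
finger_force: 0.0
```

Call:
drive_tool:
  rows: "1 0 0 0 0;1 0 0 0 0"

```text
time: 2.75
tcp_pos: [0.507, 0.2666, 0.2806]
tool_rot: [[-0.367, 0.93, -0.0], [0.93, 0.367, -0.002], [-0.001, -0.001, -1.0]]
wrist_force: [-0.6, -0.5, 0.2]
opening: 1.001
finger_force: 0.0
```

Run:
```python
from h import *
s,a=shot("wrist","wc")
np.save("wc.npy",[np.array(s["tool_rot"]),np.tile(s["tcp_pos"],(3,1))])
print(s["time"],np.round(s["tcp_pos"],4),np.round(s["tool_rot"],3).tolist())
h=cv2.imread("pics/wh.png");c=cv2.imread("pics/wc.png")
cv2.imwrite("pics/two.png",np.hstack([cv2.resize(x[:,56:456],(400,384)) for x in(h,c)]))
```

```text
2.75 [0.507  0.2666 0.2806] [[-0.367, 0.93, -0.0], [0.93, 0.367, -0.002], [-0.001, -0.001, -1.0]]
```

View pics/two.png

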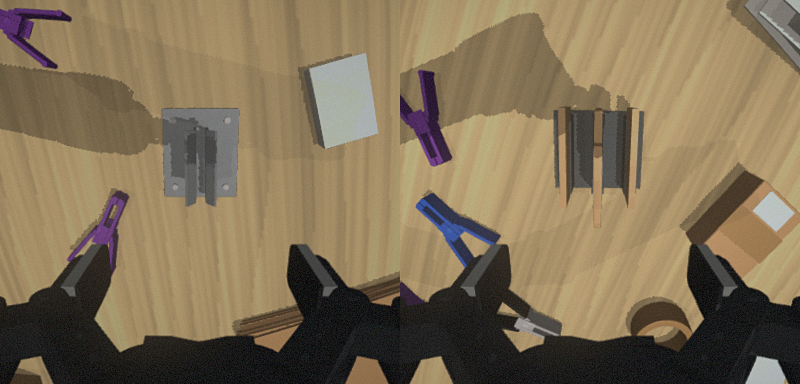

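Left half (holder view): base plate at (163..239, 108..197), channel at x≈202. Right half (sorter view): card tab at (598,110) with its body running to (598,227). I'll enlarge both.

Run:
```python
import cv2, numpy as np
h=cv2.imread("pics/wh.png");c=cv2.imread("pics/wc.png")
cv2.imwrite("pics/z2.png",np.hstack([cv2.resize(x,None,fx=4,fy=4,interpolation=cv2.INTER_CUBIC) for x in(h[98:218,210:305],c[98:236,200:300][:120+18])] if 0 else [cv2.resize(h[98:233,210:308],(392,540),interpolation=cv2.INTER_CUBIC),cv2.resize(c[98:233,205:303],(392,540),interpolation=cv2.INTER_CUBIC)]))
```

```text
(no output)
```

View pics/z2.png

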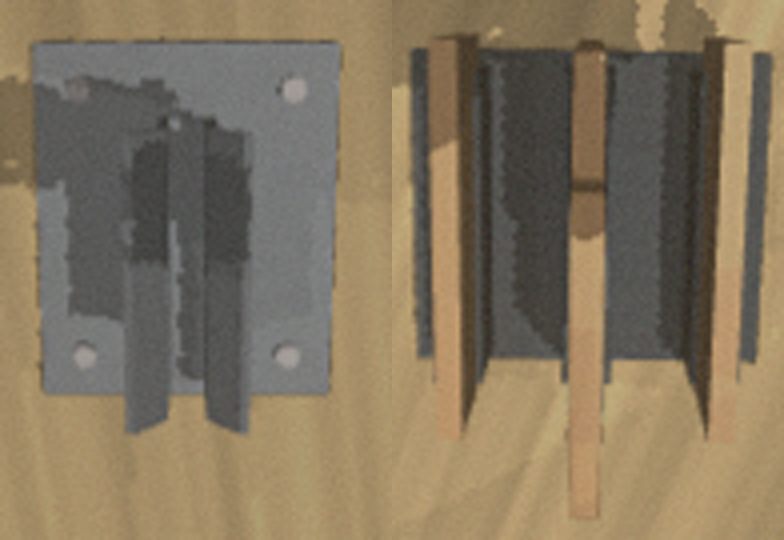

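Run:
```python
from h import *
def W(n):
    a=np.load(n); return cam("wrist",dict(tool_rot=a[0],tcp_pos=a[1][0]))
H=W("wh.npy");C=W("wc.npy")
f=lambda l,ox,oy:[(ox+x/4-.375,oy+y/4-.375) for x,y in l]
p=lambda n,a:print(n,a.round(4).tolist())
p("card body ends mid z.135",plane(C,f([(196,50),(192,518)],205,98),.135))
a=plane(C,f([(188,200),(192,510)],205,98),.16);p("tab line at z.16",a)
p("outer cards mid: L far,near; R far,near",plane(C,f([(61,45),(57,437),(345,50),(330,440)],205,98),.077))
b=plane(C,f([(25,50),(377,53),(362,362),(32,357)],205,98),.005);p("sorter base",b);p("c",b.mean(0))
q=plane(H,f([(32,43),(340,42),(330,393),(43,393)],210,98),.006);p("base",q);p("c",q.mean(0))
q=plane(H,f([(125,432),(247,432)],210,98),.103);p("lips near",q);p("m",q.mean(0))
q=plane(H,f([(168,420),(205,418),(204,160)],210,98),.090);p("inner",q);p("m",q[:2].mean(0))
# check of tab ends
def chk(c,yaw,cam_,name,pts,o):
    R=np.array([[np.cos(yaw),-np.sin(yaw),0],[np.sin(yaw),np.cos(yaw),0],[0,0,1]])
    uv=proj(cam_,np.array(c)+np.array(pts)@R.T); p(name,(uv-np.array(o))*4+1.5)
for s in(1,-1): chk((.506,.268,0),.38,C,"tab/body y"+str(s),[(0,30*s/1e3,.16),(0,30*s/1e3,.135),(0,60*s/1e3,.135)],(205,98))
```

```text
card body ends mid z.135 [[0.4834, 0.3255, 0.135], [0.5263, 0.2133, 0.135]]
tab line at z.16 [[0.4935, 0.2951, 0.16], [0.5217, 0.2254, 0.16]]
outer cards mid: L far,near; R far,near [[0.4477, 0.3109, 0.077], [0.4863, 0.1995, 0.077], [0.5231, 0.3391, 0.077], [0.5653, 0.2296, 0.077]]
sorter base [[0.4301, 0.3, 0.005], [0.5422, 0.343, 0.005], [0.5813, 0.2404, 0.005], [0.4685, 0.198, 0.005]]
c [0.5055, 0.2703, 0.005]
base [[0.4845, -0.2253, 0.006], [0.5834, -0.2379, 0.006], [0.5686, -0.3561, 0.006], [0.4691, -0.3432, 0.006]]
c [0.5264, -0.2906, 0.006]
lips near [[0.5047, -0.3277, 0.103], [0.5372, -0.332, 0.103]]
m [0.5209, -0.3298, 0.103]
inner [[0.5159, -0.3302, 0.09], [0.5262, -0.331, 0.09], [0.5348, -0.2599, 0.09]]
m [0.521, -0.3306, 0.09]
tab/body y1 [[195.0892, 199.1136], [195.6038, 183.5193], [194.8559, 57.5493]]
tab/body y-1 [[196.6354, 450.4685], [197.0025, 416.602], [197.6518, 523.7284]]
```

Call:
drive_tool:
  rows: "1 -0.2 0.3 -4 -0.01;1 -0.2 0.3 -8 -0.01;1 -0.2 0.3 -11 -0.01;1 -0.2 0.3 -12.8 -0.01;1 -0.2 0.3 -12.8 -0.01;1 -0.2 0.3 -12.8 -0.01;0.5 -0.2 0.3 -12.8 -0.01;0.3 -0.2 0.3 -12.8 -0.01;0 -0.2 0.3 -12.8 -0.01;0 -0.2 0.3 -12.8 -0.01;0 -0.2 0.3 -12.8 -0.01;0 -0.2 0.3 -12.8 -0.01"

```text
time: 4.0
tcp_pos: [0.5042, 0.2721, 0.1532]
tool_rot: [[-0.36, 0.933, 0.0], [0.933, 0.36, 0.0], [0.0, 0.0, -1.0]]
wrist_force: [-0.6, -0.6, -0.1]
opening: 0.005
finger_force: 0.0
```

Call:
drive_tool:
  rows: "0 0 0 0 0;0 0 0 0 0"

```text
time: 4.2
tcp_pos: [0.5042, 0.272, 0.1531]
tool_rot: [[-0.36, 0.933, -0.0], [0.933, 0.36, 0.0], [0.0, -0.0, -1.0]]
wrist_force: [-0.3, -0.2, 0.1]
opening: 0.005
finger_force: 0.0
```

Run:
```python
from h import *
s,a=shot("scene","s1");s,b=shot("wrist","w1")
print(s["opening"],manip.tcp_to_tips)
cv2.imwrite("pics/m1.png",np.hstack([cv2.resize(a[120:280,300:430,::-1],(390,480)),cv2.resize(b[98:258,190:320,::-1],(390,480))]))
```

```text
0.0001250929989790431 0.022
```

View pics/m1.png

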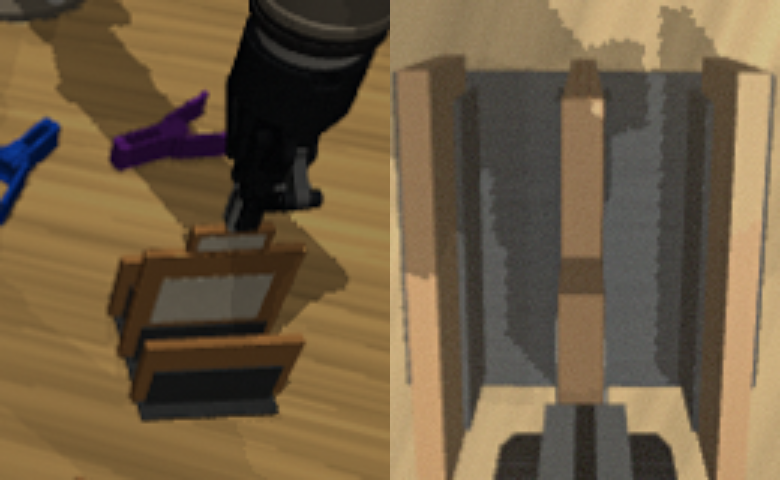

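Run:
```python
from h import *
s=manip.sense();print(s["time"],np.round(s["tcp_pos"],4))
C=cam("wrist",s);S=cam("scene")
yw=.366;R=np.array([[np.cos(yw),-np.sin(yw),0],[np.sin(yw),np.cos(yw),0],[0,0,1]])
P=np.array([.5049,.2694,0])+np.array([(0,.06,.135),(0,.03,.16),(0,.03,.135),(0,-.03,.16),(.062,.055,.005)])@R.T
P=np.vstack([P,s["tcp_pos"],np.array(s["tcp_pos"])+[0,0,-.022]])
print(((proj(C,P)-[190,98])*3).round(0)+[390,0]);print(((proj(S,P)-[300,120])*3).round(0))
```

```text
4.3 [0.5042 0.272  0.1531]
[[579.  95.]
 [578. 291.]
 [579. 252.]
 [578. 595.]
 [773.  73.]
 [580. 422.]
 [581. 375.]]
[[304. 244.]
 [273. 224.]
 [264. 246.]
 [191. 228.]
 [277. 410.]
 [234. 233.]
 [227. 252.]]
```

Call:
drive_tool:
  rows: "1 0 0 0 0;1 0 0 0 0;1 0 0 0 0;1 0 0 0 0;1 0 0 0 0;1 0 0 0 0;1 0.1 -0.25 -1.3 0.006;1 0.1 -0.25 -1.3 0.006;1 0.1 -0.25 -1.3 0.006"

```text
time: 5.2
tcp_pos: [0.5048, 0.269, 0.1393]
tool_rot: [[-0.365, 0.931, -0.001], [0.931, 0.365, -0.001], [-0.0, -0.002, -1.0]]
wrist_force: [-1.1, 0.4, 0.8]
opening: 0.997
finger_force: 0.0
```

Call:
drive_tool:
  rows: "0 0 0 0 0;0 0 0 0 0;0 0 0 0 0;0 0 0 0 0;0 0 0 0 0;0 0 0 0 0;0 0 0 0 0;0 0 0 0 0"

```text
time: 6.0
tcp_pos: [0.5054, 0.2697, 0.1404]
tool_rot: [[-0.365, 0.931, 0.0], [0.931, 0.365, 0.0], [0.0, 0.001, -1.0]]
wrist_force: [-0.1, -0.2, 2.4]
opening: 0.071
finger_force: 62.5
```

Run:
```python
from h import *
s,a=shot("scene","s2");s,b=shot("wrist","w2")
C=cam("wrist",s);S=cam("scene");t=np.array(s["tcp_pos"])
for z in(.022,.01,0,-.01):print(z,((proj(S,t+[0,0,-z])-[330,150])*5).round(0),((proj(C,t+[0,0,-z])-[215,190])*4).round(0)+[400,0])
cv2.imwrite("pics/m2.png",np.hstack([cv2.resize(a[150:260,330:410,::-1],(400,550)),cv2.resize(b[190:327,205:305,::-1],(400,548)).repeat(1,0)[:550] if 0 else cv2.resize(b[190:300,215:295,::-1],(400,550))]))
```

```text
0.022 [[216. 289.]] [[554. 132.]]
0.01 [[222. 272.]] [[554. 164.]]
0 [[227. 257.]] [[553. 194.]]
-0.01 [[233. 243.]] [[553. 228.]]
```

View pics/m2.png

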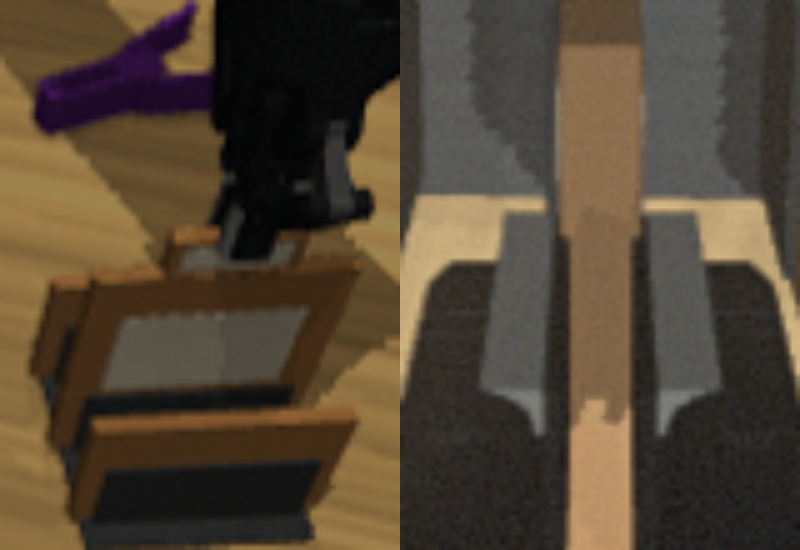

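The pads grip only the top of the tab, so the real fingertips are about 10 mm further back than documented. I'll regrip lower.

Call:
drive_tool:
  rows: "1 0 0 0 0;1 0 0 0 0;1 0 0 0 0;1 0 0 0 0;1 0 0 -0.6 0;1 0 0 -1.2 0;1 0 0 -1.2 0;1 0 0 -1.2 0"

```text
time: 6.9
tcp_pos: [0.505, 0.2694, 0.1277]
tool_rot: [[-0.365, 0.931, -0.001], [0.931, 0.365, -0.0], [0.0, -0.001, -1.0]]
wrist_force: [-0.4, -0.2, -0.4]
opening: 0.998
finger_force: 0.0
```

Call:
drive_tool:
  rows: "0 0 0 0 0;0 0 0 0 0;0 0 0 0 0;0 0 0 0 0;0 0 0 0 0;0 0 0 0 0;0 0 0 0 0;0 0 0 0 0"

```text
time: 7.7
tcp_pos: [0.5054, 0.2697, 0.1283]
tool_rot: [[-0.365, 0.931, 0.0], [0.931, 0.365, 0.0], [0.0, 0.001, -1.0]]
wrist_force: [0.4, -0.7, 2.5]
opening: 0.078
finger_force: 60.5
```

Call:
drive_tool:
  rows: "0 0 0 2 0;0 0 0 5 0;0 0 0 9 0;0 0 0 13 0;0 0 0 13 0;0 0 0 13 0"

```text
time: 8.3
tcp_pos: [0.5054, 0.2695, 0.2587]
tool_rot: [[-0.365, 0.931, 0.002], [0.931, 0.365, 0.0], [-0.0, 0.002, -1.0]]
wrist_force: [-0.0, -0.4, -0.6]
opening: 0.077
finger_force: 60.1
```

Call:
drive_tool:
  rows: "0 2.1 -3 0 -0.03;0 2.1 -8 0 -0.08;0 2.1 -13 0 -0.12;0 2.1 -18 0 -0.16;0 2.1 -23 0 -0.21;0 2.1 -28 0 -0.25;0 2.1 -33 0 -0.3;0 2.1 -38 0 -0.34;0 2.1 -43 0 -0.39;0 2.1 -48 0 -0.44;0 2.1 -52 0 -0.47;0 2.1 -54 0 -0.49"

```text
time: 9.5
tcp_pos: [0.5239, -0.2751, 0.2557]
tool_rot: [[0.122, 0.992, -0.004], [0.992, -0.122, -0.0], [-0.001, -0.004, -1.0]]
wrist_force: [0.7, 0.8, -0.5]
opening: 0.083
finger_force: 60.1
```

Call:
drive_tool:
  rows: "0 0 -2 0 -0.01;0 0 -2 0 -0.01;0 0 -2 0 -0.01;0 0 -2 0 -0.01"

```text
time: 9.9
tcp_pos: [0.5268, -0.2881, 0.2581]
tool_rot: [[0.122, 0.993, 0.0], [0.993, -0.122, 0.001], [0.001, -0.0, -1.0]]
wrist_force: [0.1, 0.3, -0.7]
opening: 0.079
finger_force: 60.1
```

Run:
```python
from h import *
s,a=shot("scene","s3");s,b=shot("wrist","w3")
np.save("w3.npy",[np.array(s["tool_rot"]),np.tile(s["tcp_pos"],(3,1))])
print(s["time"],np.round(s["tcp_pos"],4),np.round(s["tool_rot"],3).tolist(),s["opening"],s["finger_force"])
cv2.imwrite("pics/m3.png",np.hstack([cv2.resize(a[80:230,100:200,::-1],(400,600)),cv2.resize(b[110:260,205:305,::-1],(400,600))]))
```

```text
9.95 [ 0.5268 -0.2883  0.2582] [[0.122, 0.992, 0.0], [0.992, -0.122, 0.001], [0.001, 0.0, -1.0]] 0.07901829039382409 60.128270387649536
```

View pics/m3.png

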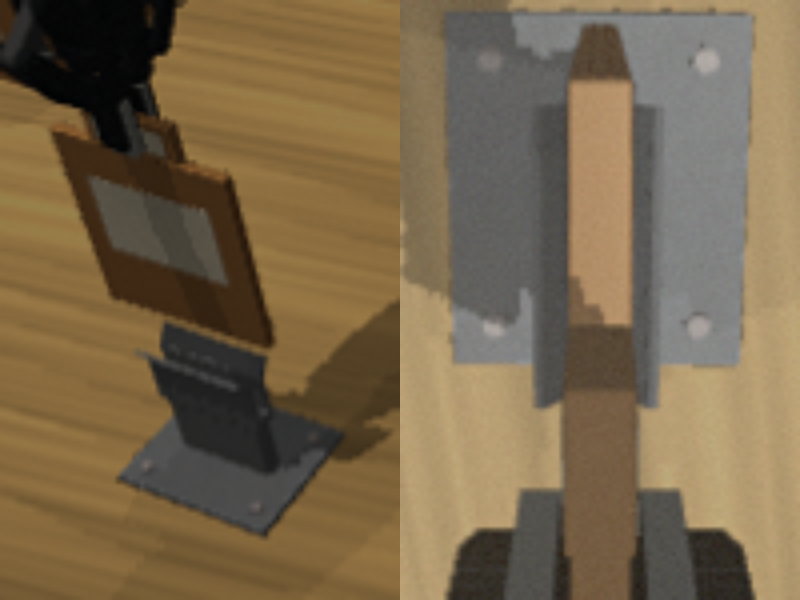

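Call:
drive_tool:
  rows: "0 0 -0.2 0 -0.006;0 0 -0.2 -1.5 -0.006;0 0 -0.2 -3 -0.006;0 0 -0.2 -4 -0.006;0 0 -0.2 -4.5 -0.006;0 0 -0.2 -5 -0.006;0 0 -0.2 -5.5 -0.006;0 0 -0.2 -5.5 -0.006"

```text
time: 10.8
tcp_pos: [0.5259, -0.2924, 0.2025]
tool_rot: [[0.132, 0.991, -0.001], [0.991, -0.132, 0.0], [0.0, -0.001, -1.0]]
wrist_force: [0.7, 0.2, -0.6]
opening: 0.077
finger_force: 60.1
```

Call:
drive_tool:
  rows: "0 0 0 -0.5 0;0 0 0 -1 0;0 0 0 -1.5 0;0 0 0 -1.8 0;0 0 0 -1.9 0;0 0 0 -1.9 0"

```text
time: 11.4
tcp_pos: [0.5262, -0.2925, 0.1839]
tool_rot: [[0.132, 0.991, -0.0], [0.991, -0.132, 0.0], [0.0, -0.0, -1.0]]
wrist_force: [1.1, -0.8, -0.1]
opening: 0.08
finger_force: 60.1
```

Call:
drive_tool:
  rows: "0 0 0.2 0 0.004;0 0 0.2 -0.1 0.004;0 0 0.2 -0.2 0.004;0 0 0.2 -0.2 0.004"

```text
time: 11.8
tcp_pos: [0.5269, -0.2903, 0.1833]
tool_rot: [[0.127, 0.992, 0.002], [0.992, -0.127, -0.0], [-0.0, 0.002, -1.0]]
wrist_force: [-1.2, 1.4, 6.6]
opening: 0.079
finger_force: 61.1
```

Call:
drive_tool:
  rows: "1 0 0 0 0;1 0 0 0 0;1 0 0 0 0;1 0 0 0 0;1 0 0 0 0;1 0 0 3 0;1 0 0 7 0;1 0 0 10 0;1 0 0 10 0;1 0 0 10 0"

```text
time: 12.8
tcp_pos: [0.5264, -0.2906, 0.2826]
tool_rot: [[0.128, 0.992, 0.001], [0.992, -0.128, -0.001], [-0.001, 0.001, -1.0]]
wrist_force: [-0.9, 0.3, -0.1]
opening: 1.002
finger_force: 0.0
```

Run:
```python
from h import *
s,a=shot("scene","s4");s,b=shot("wrist","w4")
np.save("w4.npy",[np.array(s["tool_rot"]),np.tile(s["tcp_pos"],(3,1))])
print(s["time"],np.round(s["tcp_pos"],4),s["opening"])
C=cam("wrist",s);S=cam("scene")
yw=-.128;R=np.array([[np.cos(yw),-np.sin(yw),0],[np.sin(yw),np.cos(yw),0],[0,0,1]])
P=np.array([.5262,-.2905,.06])+np.array([(0,.06,.13),(0,.03,.13),(0,-.06,.13),(0,.06,0),(.004,.06,.13),(.004,-.06,.13),(.004,.06,0),(.004,-.06,0),(0,.04,.03),(0,-.04,.03)])@R.T
print(((proj(C,P)-[205,90])*4).round(0)+[401,1]);print(((proj(S,P)-[100,100])*4).round(0)+1)
cv2.imwrite("pics/m4.png",np.hstack([cv2.resize(a[100:250,100:200,::-1],(400,600)),cv2.resize(b[90:240,205:305,::-1],(400,600))]))
```

```text
12.85 [ 0.5258 -0.2904  0.2814] 0.999492667411321
[[598. 112.]
 [598. 264.]
 [598. 663.]
 [599.  87.]
 [618. 112.]
 [616. 663.]
 [612.  87.]
 [611. 468.]
 [599. 165.]
 [599. 438.]]
[[249. 197.]
 [207. 183.]
 [ 86. 143.]
 [289. 346.]
 [245. 201.]
 [ 81. 147.]
 [286. 350.]
 [137. 296.]
 [255. 305.]
 [153. 269.]]
```

View pics/m4.png

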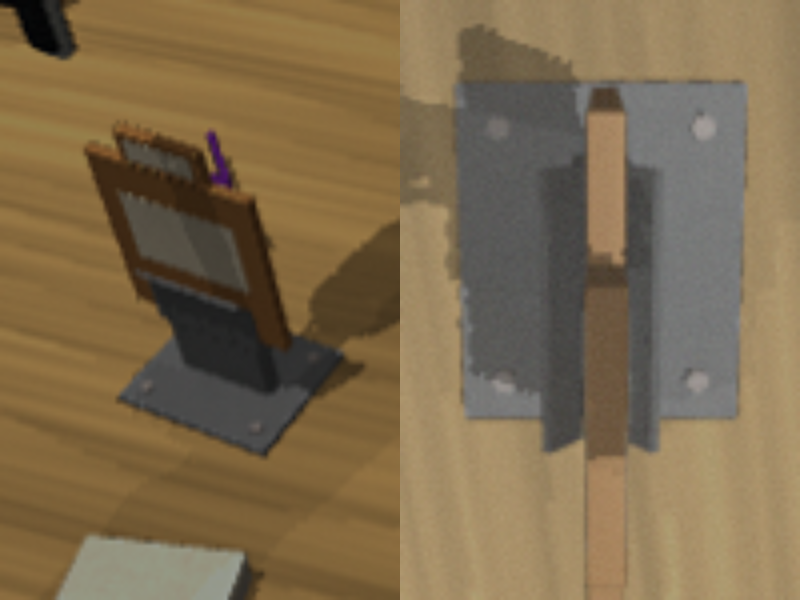

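The card stands seated in the channel and centred. Next I'll view the clip.

Call:
drive_tool:
  rows: "1 -1 4 0 0.13;1 -2 8 0 0.28;1 -3 12 0 0.43;1 -4 16 0 0.58;1 -5 20 0 0.73;1 -6 23 0 0.88;1 -7.3 25 -2 1.03;1 -7.3 26 -4 1.18;1 -7.3 26 -4 1.33;1 -7.3 26 -4 1.47;1 -7.3 26 -4 1.6;1 -7.3 26 -4 1.6"

```text
time: 14.1
tcp_pos: [0.4523, -0.0306, 0.241]
tool_rot: [[-0.995, 0.098, -0.002], [0.098, 0.995, 0.001], [0.002, 0.0, -1.0]]
wrist_force: [0.6, -0.3, 0.2]
opening: 0.999
finger_force: 0.0
```

Call:
drive_tool:
  rows: "1 0 0 0 0;1 0 0 0 0;1 0 0 0 0"

```text
time: 14.4
tcp_pos: [0.4531, -0.0305, 0.2419]
tool_rot: [[-0.995, 0.1, -0.0], [0.1, 0.995, 0.0], [0.0, 0.0, -1.0]]
wrist_force: [-0.5, 0.5, 0.7]
opening: 0.999
finger_force: 0.0
```

Run:
```python
from h import *
s,b=shot("wrist","w5");C=cam("wrist",s)
print(s["time"],np.round(s["tcp_pos"],4),np.round(s["tool_rot"],3).tolist(),np.round(s["qpos"],2))
hsv=cv2.cvtColor(b,cv2.COLOR_RGB2HSV)
blk=((b.max(2)<60)).astype(np.uint8)
n,l,st,ce=cv2.connectedComponentsWithStats(blk)
for i in range(1,n):
    if st[i,4]>40:print("blk",st[i],ce[i].round(1))
gry=((hsv[...,1]<50)&(hsv[...,2]>90)).astype(np.uint8)
n,l,st,ce=cv2.connectedComponentsWithStats(gry)
for i in range(1,n):
    if st[i,4]>40:print("gry",st[i],ce[i].round(1))
print(proj(C,[(.4357,.0019,.02),(.4307,-.0592,.02),(.4964,-.0344,.02),(.5547,-.0409,.02),(.453,-.031,.03)]).round(0).tolist())
cv2.imwrite("pics/m5.png",np.hstack([cv2.resize(b[60:360,155:355,::-1],(400,600))]))
```

```text
14.4 [ 0.4531 -0.0305  0.2419] [[-0.995, 0.1, -0.0], [0.1, 0.995, 0.0], [0.0, 0.0, -1.0]] [ 0.59  0.15 -0.71  2.    0.11  1.04  1.3 ]
blk [411   0  18  25 190] [419.4  14.1]
blk [434   0  13  11  49] [439.6   4.4]
blk [185   7  19  33 191] [193.6  22.8]
blk [195   7  20  49 200] [205.   30.3]
blk [145  58  27  35 210] [158.5  76.3]
blk [194  64   7  44 105] [197.2  83.1]
blk [457 117  44  22  50] [478.6 127.5]
blk [ 428  120   84   47 1706] [473.4 145.1]
blk [  0 129  32  31 399] [ 16.7 144. ]
blk [  0 144   9  10  58] [  3.8 148.6]
blk [228 146  17  47 201] [236.5 167.5]
blk [266 146  17  47 222] [273.3 167.9]
blk [ 438  162   74   64 2586] [480.2 195.5]
blk [  12  224   90   31 1491] [ 61.6 238.3]
blk [    0   245   512   139 36376] [256.  338.9]
blk [ 69 260  23  22  51] [ 78.5 271.2]
blk [277 309   8  26  58] [279.1 321.2]
gry [243 179  24  61 792] [254.4 201.7]
gry [ 34 194  32  38 336] [ 42.2 209.1]
gry [ 91 223  32  39 765] [109.3 244.1]
gry [118 287  13   9  69] [125.9 290.4]
gry [379 287  13   9  72] [383.6 290.5]
gry [151 317  14  20  79] [157.1 324.9]
[[280.0, 144.0], [230.0, 145.0], [255.0, 194.0], [255.0, 236.0], [254.0, 162.0]]
```

View pics/m5.png

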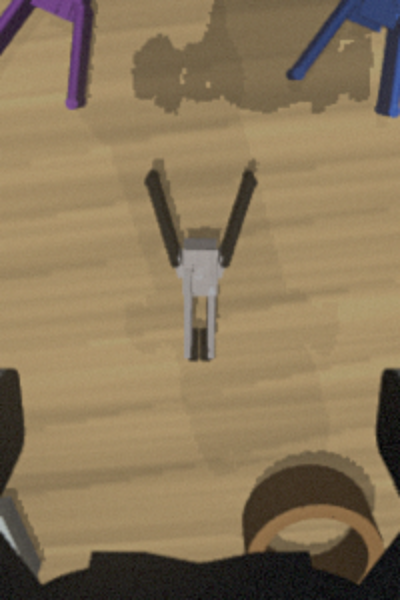

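The crop shows the clip aligned with the tool: handle rear ends at tile (153,175) and (250,175), mouth end at (201,358).

Run:
```python
from h import *
s=manip.sense();C=cam("wrist",s)
P=plane(C,[(231.2,145),(280.2,145.2),(255.2,239.2)],.03);m=P[:2].mean(0);u=P[2]-m;L=np.linalg.norm(u);u/=L
g=P[2]-u*.102
print(P.round(4),L,np.arctan2(u[1],u[0]),"grip",g.round(4),"width",np.linalg.norm(P[0]-P[1]),"shift cm",((g-s["tcp_pos"])*100).round(2), "from rear",(m+u*.018).round(4))
```

```text
[[ 0.4297 -0.0565  0.03  ]
 [ 0.4358  0.0017  0.03  ]
 [ 0.5553 -0.0403  0.03  ]] 0.12320367041558629 -0.10460494161973824 grip [ 0.4538 -0.0296  0.03  ] width 0.058530375797355434 shift cm [  0.07   0.09 -21.2 ] from rear [ 0.4507 -0.0293  0.03  ]
```

Call:
drive_tool:
  rows: "0.38 5 4 0 0;0.38 10 8 -3 0;0.38 10 11 -8 0;0.38 10 11 -12 0;0.38 10 11 -16 0;0.38 10 11 -19 0;0.38 10 11 -20 0;0.38 10 11 -20 0;0.38 10 11 -20 0"

```text
time: 15.35
tcp_pos: [0.5546, 0.0797, 0.0439]
tool_rot: [[-0.995, 0.099, 0.003], [0.099, 0.995, 0.0], [-0.003, 0.001, -1.0]]
wrist_force: [0.5, -0.9, 0.2]
opening: 0.379
finger_force: 0.0
```

Call:
drive_tool:
  rows: "0.38 0 0 -0.5 0;0.38 0 0 -1 0;0.38 0 0 -1.4 0;0.38 0 0 -1.4 0"

```text
time: 15.75
tcp_pos: [0.553, 0.0792, 0.0279]
tool_rot: [[-0.995, 0.099, -0.0], [0.099, 0.995, -0.0], [0.0, -0.0, -1.0]]
wrist_force: [1.1, 1.0, -1.0]
opening: 0.377
finger_force: 0.0
```

Call:
drive_tool:
  rows: "0.38 0 0 -0.3 0;0.38 0 0 -0.6 0;0.38 0 0 -0.6 0"

```text
time: 16.05
tcp_pos: [0.5529, 0.0794, 0.0217]
tool_rot: [[-0.995, 0.099, -0.001], [0.099, 0.995, -0.0], [0.001, -0.0, -1.0]]
wrist_force: [0.2, 0.5, -0.2]
opening: 0.381
finger_force: 0.0
```

Call:
drive_tool:
  rows: "0.38 0 0 -0.3 0;0.38 0 0 -0.6 0;0.38 0 0 -0.6 0"

```text
time: 16.35
tcp_pos: [0.5529, 0.0794, 0.0156]
tool_rot: [[-0.995, 0.099, -0.001], [0.099, 0.995, -0.0], [0.001, -0.0, -1.0]]
wrist_force: [0.7, -0.2, -0.5]
opening: 0.38
finger_force: 0.0
```

Call:
drive_tool:
  rows: "0.38 0 0 -0.3 0;0.38 0 0 -0.6 0;0.38 0 0 -0.6 0"

```text
time: 16.65
tcp_pos: [0.5529, 0.0794, 0.0097]
tool_rot: [[-0.995, 0.099, -0.001], [0.099, 0.995, -0.0], [0.001, -0.0, -1.0]]
wrist_force: [-0.1, -0.6, -0.2]
opening: 0.381
finger_force: 0.0
```

Call:
drive_tool:
  rows: "0.38 0 0 -0.3 0;0.38 0 0 -0.5 0;0.38 0 0 -0.5 0"

```text
time: 16.95
tcp_pos: [0.553, 0.0794, 0.0048]
tool_rot: [[-0.995, 0.099, -0.001], [0.099, 0.995, -0.0], [0.001, -0.0, -1.0]]
wrist_force: [-0.1, 0.2, -0.3]
opening: 0.383
finger_force: 0.0
```

Call:
drive_tool:
  rows: "0.38 0 0 -0.2 0;0.38 0 0 -0.4 0;0.38 0 0 -0.4 0"

```text
time: 17.25
tcp_pos: [0.553, 0.0794, 0.0008]
tool_rot: [[-0.995, 0.099, -0.0], [0.099, 0.995, -0.0], [0.0, -0.0, -1.0]]
wrist_force: [0.4, -0.2, -0.2]
opening: 0.379
finger_force: 0.0
```

Call:
drive_tool:
  rows: "0.38 0 0 -0.2 0;0.38 0 0 -0.4 0;0.38 0 0 -0.4 0"

```text
time: 17.55
tcp_pos: [0.553, 0.0794, -0.0032]
tool_rot: [[-0.995, 0.099, -0.0], [0.099, 0.995, -0.0], [0.0, -0.0, -1.0]]
wrist_force: [0.1, 0.6, 0.0]
opening: 0.382
finger_force: 0.0
```

Call:
drive_tool:
  rows: "0.38 0 0 -0.2 0;0.38 0 0 -0.4 0;0.38 0 0 -0.4 0"

```text
time: 17.85
tcp_pos: [0.553, 0.0794, -0.0072]
tool_rot: [[-0.995, 0.099, -0.0], [0.099, 0.995, -0.0], [0.0, -0.0, -1.0]]
wrist_force: [0.5, 0.3, 0.4]
opening: 0.382
finger_force: 0.0
```

Call:
drive_tool:
  rows: "0.38 0 0 -0.2 0;0.38 0 0 -0.4 0;0.38 0 0 -0.4 0"

```text
time: 18.15
tcp_pos: [0.5533, 0.0795, -0.0107]
tool_rot: [[-0.995, 0.099, 0.0], [0.099, 0.995, -0.0], [-0.0, -0.0, -1.0]]
wrist_force: [-0.3, 0.9, 3.9]
opening: 0.384
finger_force: 1.7
```

Call:
drive_tool:
  rows: "0.38 0 0 -0.2 0;0.38 0 0 -0.3 0;0.38 0 0 -0.3 0"

```text
time: 18.45
tcp_pos: [0.5534, 0.0795, -0.0109]
tool_rot: [[-0.995, 0.099, 0.001], [0.099, 0.995, -0.002], [-0.001, -0.002, -1.0]]
wrist_force: [-11.3, -4.3, 34.9]
opening: 0.38
finger_force: 17.6
```

Call:
drive_tool:
  rows: "0.6 0 0 3 0;1 0 0 8 0;1 -4 -4 10 0;1 -7 -8 10 0;1 -10 -10.9 10 -0.004;1 -10 -10.9 10 -0.004;1 -10 -10.9 10 -0.004;1 -10 -10.9 10 -0.004;1 -10 -10.9 10 -0.004"

```text
time: 19.35
tcp_pos: [0.4544, -0.0281, 0.0863]
tool_rot: [[-0.995, 0.101, 0.001], [0.101, 0.995, 0.001], [-0.001, 0.001, -1.0]]
wrist_force: [0.5, -0.6, -0.2]
opening: 0.995
finger_force: 0.0
```

Call:
drive_tool:
  rows: "1 -0.2 -0.15 0 0;1 -0.2 -0.15 -2 0;1 -0.2 -0.15 -5 0;1 -0.2 -0.15 -7.5 0;1 -0.2 -0.15 -9 0;1 -0.2 -0.15 -9.4 0;1 -0.2 -0.15 -9.4 0;1 -0.2 -0.15 -9.4 0"

```text
time: 20.15
tcp_pos: [0.4519, -0.0307, -0.0073]
tool_rot: [[-0.995, 0.102, 0.001], [0.102, 0.995, 0.0], [-0.001, 0.0, -1.0]]
wrist_force: [-0.1, -0.3, 0.4]
opening: 0.999
finger_force: 0.0
```

Call:
drive_tool:
  rows: "0.8 0 0 0 0;0.7 0 0 0 0;0.6 0 0 0 0;0.5 0 0 0 0;0.3 0 0 0 0;0.3 0 0 0 0;0.2 0 0 0 0;0.2 0 0 0 0;0.2 0 0 0 0"

```text
time: 21.05
tcp_pos: [0.4527, -0.0309, -0.0062]
tool_rot: [[-0.995, 0.103, 0.003], [0.103, 0.995, -0.001], [-0.003, -0.0, -1.0]]
wrist_force: [-3.5, 0.4, 15.9]
opening: 0.342
finger_force: 58.9
```

Call:
drive_tool:
  rows: "0 0 0 0.5 0;0 0 0 1.5 0;0 0 0 3 0;0 0 0 6 0;0 0 0 10 0;0 0 0 14 0;0 0 0 18 0;0 0 0 20 0;0 0 0 20 0;0 0 0 20 0"

```text
time: 22.05
tcp_pos: [0.4507, -0.0313, 0.1922]
tool_rot: [[-0.995, 0.103, 0.0], [0.103, 0.995, -0.001], [-0.0, -0.001, -1.0]]
wrist_force: [-0.1, 0.7, -1.5]
opening: 0.333
finger_force: 59.5
```

Run:
```python
from h import *
s,b=shot("wrist","w6");C=cam("wrist",s)
print(s["time"],np.round(s["tcp_pos"],4),np.round(s["tool_rot"],3).tolist(),s["opening"],s["finger_force"])
t=np.array(s["tcp_pos"]);R=np.array(s["tool_rot"])
# expected clip points: grip point under TCP 22.5mm deeper? centre z = tcp+.0225 ; clip x = -tool x
for n,v in dict(rearL=(.018,.014,-.037),rearR=(.018,-.014,-.037),pivot=(-.042,0,-.037),tipL=(-.102,.02,-.037),tipR=(-.102,-.02,-.037)).items(): print(n,proj(C,t+R@np.array(v)).round(0))
hsv=cv2.cvtColor(b,cv2.COLOR_RGB2HSV)
g=((hsv[...,1]<50)&(hsv[...,2]>90)).astype(np.uint8)
n,l,st,ce=cv2.connectedComponentsWithStats(g)
for i in range(1,n):
    if st[i,4]>60:print("gry",st[i],ce[i].round(1))
```

```text
22.05 [ 0.4507 -0.0313  0.1922] [[-0.995, 0.103, 0.0], [0.103, 0.995, -0.001], [-0.0, -0.001, -1.0]] 0.33288670002942955 59.52420473098755
rearL [[289. 237.]]
rearR [[222. 237.]]
pivot [[255. 350.]]
tipL [[291. 431.]]
tipR [[219. 431.]]
gry [   9  208  100   74 3103] [ 69.9 238. ]
gry [  0 291  38  35 547] [ 14.  302.4]
gry [239 296  33  21 511] [254.8 306.8]
gry [240 331  30  10 211] [254.2 336. ]
gry [123 355  35  29 397] [141.8 370.2]
```

Call:
drive_tool:
  rows: "0 1 -0.6 0 -0.1;0 2 -1.2 0 -0.24;0 3 -1.9 0 -0.38;0 4 -2.6 0 -0.52;0 5 -3.3 0 -0.66;0 6 -4 0 -0.8;0 7 -4.7 0 -0.94;0 8 -5.4 0 -1.08;0 9 -6 0 -1.22;0 10 -6.5 0 -1.36;0 10 -7 0 -1.49;0 10 -7 0 -1.59"

```text
time: 23.3
tcp_pos: [0.5501, -0.1015, 0.1898]
tool_rot: [[0.127, 0.992, -0.004], [0.992, -0.127, 0.001], [0.0, -0.004, -1.0]]
wrist_force: [-0.3, 0.4, -1.9]
opening: 0.335
finger_force: 59.5
```

Call:
drive_tool:
  rows: "0 0 0 0 -0.005;0 0 0 -2.5 -0.005;0 0 0 -5 -0.005;0 0 0 -7 -0.005;0 0 0 -7.7 -0.005;0 0 0 -7.7 -0.005;0 0 0 -7.7 -0.005"

```text
time: 24.0
tcp_pos: [0.5516, -0.1009, 0.1156]
tool_rot: [[0.126, 0.992, 0.001], [0.992, -0.126, 0.0], [0.0, 0.0, -1.0]]
wrist_force: [0.9, -0.2, -1.2]
opening: 0.336
finger_force: 59.5
```

```bash
cat > chk.py <<'E'
from h import *
import sys
s,b=shot("wrist","v"+sys.argv[1]);C=cam("wrist",s);s,a=shot("scene","u"+sys.argv[1]);s,tp=shot("top","t"+sys.argv[1])
t=np.array(s["tcp_pos"]);R=np.array(s["tool_rot"]);S=cam("scene");T=cam("top")
print(s["time"],t.round(4),R.round(3).tolist(),s["opening"],s["finger_force"],np.round(s["wrist_force"],1))
v=np.array([(-.042,0,-.0225),(-.102,.018,-.0225),(-.102,-.018,-.0225),(-.102,0,-.0225)])
for n,c,im in(("scene",S,a),("top",T,tp)):
    print(n,"expected pivot,tips",proj(c,t+v@R.T).round(0).tolist())
    hsv=cv2.cvtColor(im,cv2.COLOR_RGB2HSV)
    u=proj(c,t+R@v[3])[0].astype(int);x0,y0=u-30
    for nm,m in(("light",(hsv[...,1]<60)&(im.max(2)>95)),("dark",im.max(2)<45)):
        k=m[y0:y0+60,x0:x0+60].astype(np.uint8);nn,l,st,ce=cv2.connectedComponentsWithStats(k)
        for i in range(1,nn):
            if st[i,4]>8:print(nm,st[i,:2]+[x0,y0],st[i,2:],(ce[i]+[x0,y0]).round(1))
E
python3 chk.py 1
```

```text
24.1 [ 0.552  -0.101   0.1162] [[0.126, 0.992, 0.002], [0.992, -0.126, -0.0], [0.0, 0.002, -1.0]] 0.33521150833167995 59.52375769615173 [-0.2 -0.2 -0.8]
scene expected pivot,tips [[197.0, 176.0], [172.0, 173.0], [180.0, 164.0], [176.0, 169.0]]
light [182 160] [12  9 20] [188.1 164.2]
light [171 171] [10  3 14] [175.9 172.1]
dark [189 138] [ 16  50 529] [198.5 160.2]
dark [179 160] [ 6 10 35] [181.2 164.6]
dark [145 173] [ 25  25 385] [156.1 185.5]
dark [178 189] [8 9 9] [181.4 193. ]
top expected pivot,tips [[312.0, 165.0], [337.0, 162.0], [335.0, 176.0], [336.0, 169.0]]
light [306 139] [  60   60 2524] [327.2 169.3]
light [350 183] [10 16 77] [354.4 189.3]
light [361 184] [ 5 10 34] [363.  188.1]
```

Call:
drive_tool:
  rows: "0 -0.1 -0.5 0 0;0 -0.2 -1 0 0;0 -0.25 -1.5 0 0;0 -0.3 -2 0 0;0 -0.35 -2.5 0 0;0 -0.4 -3 0 0;0 -0.5 -3.5 0 0;0 -0.55 -4 0 0;0 -0.6 -4.5 0 0;0 -0.65 -4.8 0 0;0 -0.65 -4.85 0 0;0 -0.65 -4.85 0 0"

```text
time: 25.35
tcp_pos: [0.5447, -0.1495, 0.1151]
tool_rot: [[0.127, 0.992, 0.0], [0.992, -0.127, 0.0], [0.0, 0.0, -1.0]]
wrist_force: [-0.4, 0.2, -1.4]
opening: 0.338
finger_force: 59.5
```

Call:
drive_tool:
  rows: "0 0 0 0 0;0 0 0 0 0"

```text
time: 25.55
tcp_pos: [0.5448, -0.1492, 0.1151]
tool_rot: [[0.126, 0.992, 0.0], [0.992, -0.126, 0.0], [0.0, 0.0, -1.0]]
wrist_force: [0.6, -0.2, -1.3]
opening: 0.336
finger_force: 59.5
```

```bash
python3 chk.py 2
python3 - <<'E'
from h import *
# card in before/after scene views: brown mask shift
S=cam("scene");yw=-.128;R=np.array([[np.cos(yw),-np.sin(yw),0],[np.sin(yw),np.cos(yw),0],[0,0,1]])
c=np.array([.527,-.2905,.06])
print(proj(S,c+np.array([(0,.06,.0775),(.004,.06,.0775),(-.004,.06,.0775),(.004,.06,.13),(.004,-.06,.13),(.004,.03,.155)])@R.T).round(1).tolist())
for f in("s4","u1","u2"):
    h=cv2.cvtColor(cv2.imread(f"pics/{f}.png"),cv2.COLOR_BGR2HSV);
    sub=h[125:195,118:180];m=((sub[...,1]>120)&(sub[...,2]>50)&(sub[...,2]<135)&(sub[...,0]<16)).astype(np.uint8)
    n,l,st,ce=cv2.connectedComponentsWithStats(m);i=1+st[1:,4].argmax();print(f,st[i]+[118,125,0,0,0],(ce[i]+[118,125]).round(1))
a=cv2.imread("pics/s4.png").astype(int)
for f in("u1","u2"):
    d=np.abs(cv2.imread(f"pics/{f}.png").astype(int)-a).max(2)[125:150,118:150];print(f,"diff in card's upper-left/tab:",(d>30).sum())
E
```

```text
25.65 [ 0.5447 -0.1493  0.1151] [[0.126, 0.992, 0.0], [0.992, -0.126, 0.0], [0.0, -0.0, -1.0]] 0.3350287006128622 59.52358603477478 [ 0.5 -0.6 -1.9]
scene expected pivot,tips [[180.0, 170.0], [155.0, 167.0], [164.0, 158.0], [160.0, 163.0]]
light [165 154] [10  8 14] [169.9 157.5]
light [157 165] [12  3 21] [162.3 166.3]
dark [165 132] [ 24  51 705] [180.7 154.5]
dark [138 171] [ 31  21 367] [153.  182.8]
top expected pivot,tips [[332.0, 169.0], [357.0, 165.0], [355.0, 180.0], [356.0, 173.0]]
light [325 142] [  60   60 2842] [350.1 172.2]
[[166.2, 165.2], [165.3, 166.3], [167.2, 164.2], [161.0, 150.2], [119.9, 136.6], [148.0, 138.6]]
s4 [121 131  50  56 701] [145.5 155.6]
u1 [121 133  51  55 726] [147.  157.2]
u2 [121 133  45  43 574] [142. 152.]
u1 diff in card's upper-left/tab: 38
u2 diff in card's upper-left/tab: 38
```

The near jaw shows in front of the card and the far jaw is hidden behind its edge. The force has not changed, so neither jaw is touching. I'll hand it in.

```bash
python3 -c "
from cell import manip
print(manip.sign_off())"
```

```text
the job is handed in; nothing more can be done
None
```

The job is handed in at about 26 s. The card stands centred and fully down in the holder, and the arm holds the clip wide open around the card's +y edge, half-way up, with no contact force measured. I checked that final pose only from camera measurements and force, since my picture views were used up.

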